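# Check a soil penetrometer cone for wear in the limit gauge

## Robot

A 6-joint arm with a two-finger parallel gripper is mounted at the origin on the work surface. World frame = base frame: x ahead of the robot, y to its left, z up, the work surface at z = 0. Lengths are in mm, angles in rad, forces in N, time in s.
With the tool pointing down it reaches from about 275 to 750 mm from the base axis. Payload 10.2 kg.
Tool frame: the origin (TCP) lies at the very end of the fingers, on their centre line; the grasp point (between the pads) lies 19 mm behind it; z points along the fingers, y is the line along which they close (so a half turn about z gives the same grasp; the last joint's range is limited). The gripper opens to 85 mm and grips with 20 to 120 N. Pads are 22 mm wide; open, the fingers measure 114 mm over their backs; the gripper's body (76 mm by 85 mm) begins 54 mm behind the grasp point. The pads swing forward as they close: fully open they stand 13 mm farther back than shut.
Start: joints at [1.042, 0.313, 1.498, -0, 1.331, -0.223], TCP at [158.067, 500.645, 231.294] pointing down, gripper open.
Joint ranges: [-2.94, 2.94], [-0.97, 2.17], [0.19, 2.56], [-1.23, 4.37], [0.02, 3.11], [-2.88, 2.88]. Speed limits (rad/s): [2.39, 2.39, 3.01, 3.14, 3.14, 3.14].

## Interface

Orientations are given as a unit quaternion [w, x, y, z].
In Python, from rig import ctrl gives the robot as it stands.
- The arm moves only by the shell command python3 -m inch 'ROWS' [OPENING] [FORCE]. ROWS is text: rows parted by semicolons, each of 6 numbers parted by spaces: the shift along the tool's x, y, z in mm, then the turn, a rotation vector about the tool's x, y, z in units of 6 degrees (1.0 is 6 degrees). A call has exactly 10 rows; each row shifts and turns the commanded pose from where the row before left it, along the tool's axes as they then stand; what a row does not reach is not made up. A row lasts 1/12 s, in which the tool goes at most 41.7 mm and 7.16 degrees, less where a joint would pass 70% of its speed; a pose out of reach is approached as far as the arm can. A call with a gripper value outside its range is refused whole. OPENING is the opening, from 0 (shut) to 1 (fully open), set as the call begins (- or left out, the last holds). The fingers move at their own pace and stop on an object; FORCE is the grip in N (left out, the last holds). Time passes only in rows, so rows that do not move let the fingers close, or fill a call up. It gives the time, the measured TCP pose, the force, the opening and the grip force at its end, in the units of the state.
- ctrl.sense(): the state, without advancing time (a new reading comes with each control period).
- ctrl.capture(name): name is "side" or "top" or "wrist"; returns a dict with "image" (384x512x3 uint8, red, green, blue), "intrinsics" (3x3 intrinsics, pixels), "rvec" (rotation vector, rad) and "tvec" (3), from world to camera coordinates, as OpenCV has them. Camera axes: x right, y down, z forward; pixel columns grow to the right and rows downward; lengths in mm; the calibration is good to about 2 mm. The wrist camera is an equidistant fisheye: a pixel r from the principal point sees the ray r / f radians off the axis. A picture is of the moment at which its call begins. There is no depth.
- ctrl.finish_job(): hands the job in; it is judged then, once.
The state is a dict: "time_s": time; "joints": joint angles; "dq": joint speeds; "tau": joint torques, N m; "eef_pos": TCP position; "ee_rot": TCP orientation; "force": force on the tool from outside, world axes, zero at the start; "wrist_torque": the same for the moment, N m; "grip_width": opening from 0.0 (shut) to 1.0 (fully open); "grip_force": force on a finger pad.
Only numpy, scipy, OpenCV 4.12 (cv2) and the standard library are available. Lean on these libraries where they do the work, as an engineer would, in place of code of your own. Each camera call takes 0.05 s, during which the arm holds its last target. There are 200 camera calls.

## Task

Check the soil penetrometer's large cone for wear in the limit gauge: hold it upright, point down, its widest part level with the jaws, slide it in through the front (go) gap and on until the narrower no-go gap behind stops it, and keep it against that stop for about a second with a light push of about 5 N. Feel your way and never force the gauge; then stand the cone back in its own hole in the wooden rack, all the way down, and let go of it, leaving the small cone, the jar and the tin where they are.

Things in the scene. Friction and masses are not known exactly. Their poses are not given: they have to be found in the camera images.
- cone_centre (a point): large penetrometer cone, steel, 118 mm long, 0.17 kg, point down in the rack. Upwards from its point: 30-degree cone 38 mm long; widest part, a cylinder (land) 20.3 mm across, 10 mm high; straight stub 16 mm across, 70 mm long, to grip. This point: on its axis, 59 mm above the point; z runs up the axis. In the rack its upper 76 mm stand out; it is loose and may lean a degree
- cone_land (a point): point on the large cone's axis at the middle of its widest part (the 20.3 mm land), 43 mm above its point and 16 mm below cone_centre
- gauge: limit snap gauge, fixed: a dark steel C-frame lying level on a grey stand, open towards the robot. Origin on the bench straight below gap_mouth; x points straight into the gap, y left, z up. Stand base x -15 to 133, y -55 to 55 mm, its top 18 mm above the bench. Frame top flat, 87 mm above the bench, with screw heads 3 mm higher; below the gap it is open down to the base
- gap_mouth (a point): middle of the mouth of the go gap, at half height of the 14 mm high jaws, 80 mm above the bench; axes as the gauge. From here: on the right one long flat anvil, face at y -10.9 mm, x 0 to 62; on the left the front (go) button, face at y +10.9, x 0 to 10 mm. So the go gap is 21.8 mm wide. Behind it the left side is open to y +26 as far as the no-go button. Edges are square, parts rigid
- nogo_slot (a point): middle of the slot in the top of the gauge's left arm in which the rear (no-go) button, 'nogo', is locked, wherever it was last set: its front corner is 26 to 50 mm in from gap_mouth (not measured). It is 10 mm long, face at y +7.1 mm from gap_mouth: an 18.0 mm gap to the anvil. A good land stops on that corner, the cone's axis 6 to 8 mm before it, and does not go further
- rack: wooden block, fixed, 62 x 150 x 50 mm (x, y, z), two round holes in a row along its y; origin in the middle of its underside
- rack_hole (a point): middle of the mouth of the large cone's own hole, 21.8 mm across and 42 mm deep, on the block's top 50 mm above the bench, 35 mm along the rack's +y; axes as the rack. With the cone fully down its point rests on the hole's floor and cone_centre is 17 mm above this point
- small_cone_centre (a point): bystander: smaller steel cone (12.8 mm wide, 9.6 mm stub, 80 mm long) in the rack's other hole, 35 mm along the rack's -y, standing 38 mm out of the block; point on its axis half-way up
- jar_centre (a point): bystander: lidded specimen jar, 46 mm in diameter, 62 mm high; its centre
- tin_centre (a point): bystander: lidded aluminium soil tin, 57 mm in diameter, 40 mm high; its centre
Mind the look-alikes: they are no part of the job. What is shaped like the part that bears cone_centre but blue or purple is not meant. What is shaped like the rack but white is not meant.

How it is judged:
By the outcome, as a careful person would: the job done as asked, in the order asked, and still so for the second after the job is handed in, with the robot touching nothing.
It also fails if it takes over 72 s, if anything falls off the work surface, if the arm or the gripper's body presses on something with over 40 N, if the wrist force passes 120 N, or if a joint passes its speed limit or range.

## Working session

There is one attempt and no reset: what is moved stays moved. The work goes in short steps, Python scripts to look and compute and a shell command to move; the robot and the scene stay as the last step left them, time stands still between calls to the robot, and variables do not carry over. Pictures are saved under pics/ and viewed, at most 10 in all, crops included, and the job is handed in when it is done.

```bash
ls; mkdir -p pics; python3 - <<'E'
from rig import ctrl
import cv2,pickle
d={}
for n in("side","top","wrist"):
    c=ctrl.capture(n);d[n]=c;cv2.imwrite(f"pics/{n}0.png",cv2.resize(c["image"][:,:,::-1],None,fx=1.5,fy=1.5,interpolation=cv2.INTER_CUBIC))
    print(n,c["intrinsics"],c["rvec"],c["tvec"])
pickle.dump(d,open("d0.pkl","wb"));print(ctrl.sense())
E
```

```text
pics
side [[405.62939508   0.         258.40889162]
 [  0.         405.62939508 189.275806  ]
 [  0.           0.           1.        ]] [ 2.14636115 -0.55368507  0.29332459] [-512.44055645  261.90078126  486.6424435 ]
top [[368.08063312   0.         252.40456588]
 [  0.         368.08063312 185.22441585]
 [  0.           0.           1.        ]] [ 2.13292191 -2.12790428  0.21001595] [-3.86139739e-01  6.06340528e+02  7.20769880e+02]
wrist [[297.31863964   0.         255.46911722]
 [  0.         297.31863964 189.8744311 ]
 [  0.           0.           1.        ]] [-2.33048038 -1.70889957 -0.25450949] [-523.97938249  -38.99253236  379.96640975]
{'time_s': 0.15, 'joints': array([ 1.04161645e+00,  3.13359196e-01,  1.49824064e+00,  1.67234936e-05,
        1.33098058e+00, -2.23422111e-01]), 'dq': array([ 0.00020792, -0.00188543, -0.00254584,  0.00031768, -0.00293496,
        0.00085029]), 'tau': array([ 1.74053504e-03, -4.12361884e+01, -2.59797478e+01, -2.96163525e-04,
        3.21692685e-03, -1.63048020e-05]), 'eef_pos': array([157.95902554, 500.48526788, 230.855485  ]), 'ee_rot': array([-1.89045581e-04,  1.52286012e-01,  9.88336343e-01, -4.56338784e-04]), 'force': array([-0.22934727,  0.46423812, -0.07383143]), 'wrist_torque': array([ 0.02510988, -0.06485432, -0.01126675]), 'grip_force': 0.0, 'grip_width': 0.997126938208651}
```

View pics/top0.png

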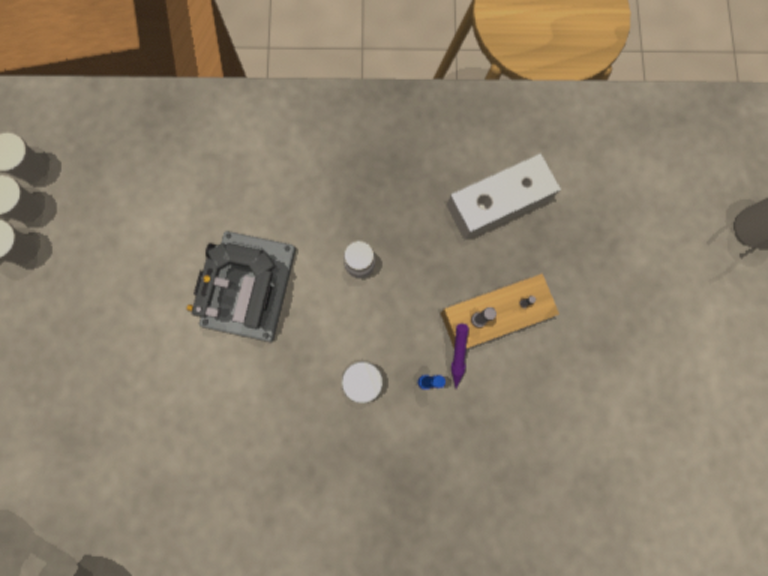

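View pics/side0.png

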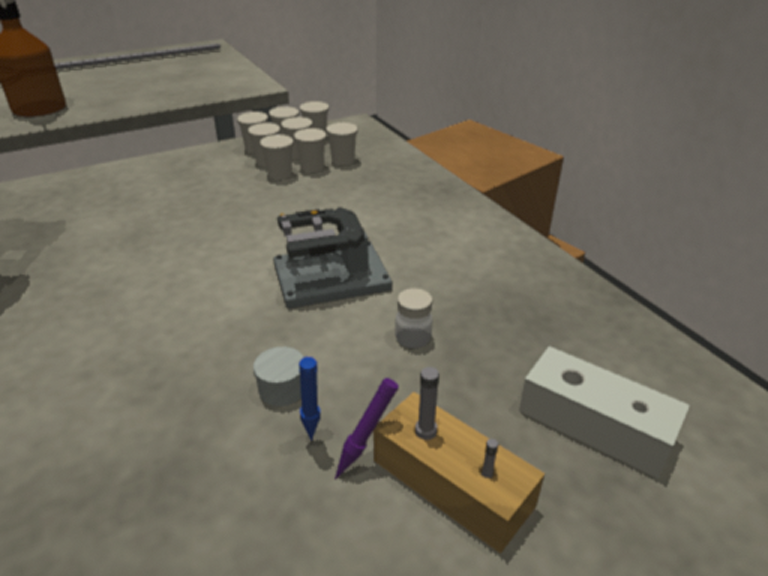

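The top picture shows the possible targets: the steel cone in the wooden rack (487,315), the blue cone (433,382), the purple cone leaning at (460,355), the small cone (530,300) and the white rack (505,195). I choose the large steel cone in the wooden rack. The gauge is at (245,285), with its mouth facing down in the image. Next is a close crop.

```bash
python3 - <<'E'
import pickle,cv2,numpy as np
d=pickle.load(open("d0.pkl","rb"))
def crop(n,u,v,w,h,W=400,H=300):
    im=d[n]["image"][v:v+h,u:u+w,::-1]; return cv2.resize(im,(W,H),interpolation=cv2.INTER_CUBIC)
# scale 4: 100x75 px
a=crop("top",285,175,100,75);b=crop("top",115,152,100,75)
c=crop("side",235,240,133,100);e=crop("side",175,130,100,75)
cv2.imwrite("pics/c1.png",np.vstack([np.hstack([a,b]),np.hstack([c,e])]))
E
```

```text
(no output)
```

View pics/c1.png

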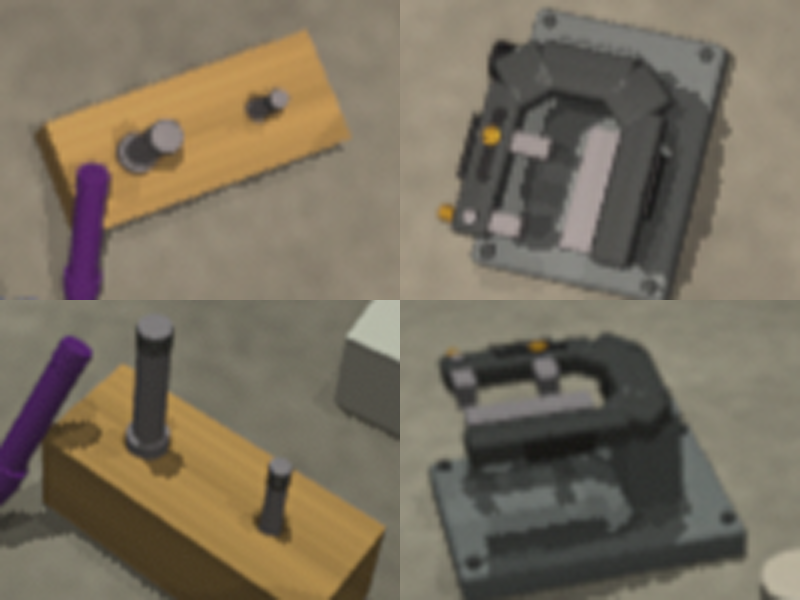

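The crop confirms the choice: the grey cone in the wooden rack has its top at about (167,137) in the top crop, and purple leans against the rack's left end. The gauge has a pinkish anvil on the right and buttons on the left: go at (505,223) and no-go at (530,145). Now I'll fit the poses.

```bash
cat > h.py <<'E'
import numpy as np,cv2,pickle
from scipy.optimize import least_squares
def proj(c,P):
    return cv2.projectPoints(np.array(P,float).reshape(-1,1,3),c["rvec"],c["tvec"],c["intrinsics"],None)[0][:,0]
def fish(c,P):
    R=cv2.Rodrigues(c["rvec"])[0];q=np.array(P,float).reshape(-1,3)@R.T+c["tvec"]
    th=np.arctan2(np.hypot(q[:,0],q[:,1]),q[:,2]);a=np.arctan2(q[:,1],q[:,0]);K=c["intrinsics"]
    return np.c_[K[0,2]+K[0,0]*th*np.cos(a),K[1,2]+K[1,1]*th*np.sin(a)]
def ray(c,uv,z,f=False):
    K=c["intrinsics"];R=cv2.Rodrigues(c["rvec"])[0];m=(np.array(uv,float)-K[:2,2])/K[0,0]
    if f:
        r=np.hypot(*m);v=np.r_[m/r*np.sin(r),np.cos(r)]
    else: v=np.r_[m,1]
    o=-R.T@c["tvec"];v=R.T@v
    return o+v*(z-o[2])/v[2]
def place(p,Q):
    Q=np.array(Q,float);c,s=np.cos(p[2]),np.sin(p[2])
    return np.c_[p[0]+c*Q[:,0]-s*Q[:,1],p[1]+s*Q[:,0]+c*Q[:,1],Q[:,2]]
def fit(obs,p0,pr=proj):  # obs: list of (cam, [(X,uv)..])
    f=lambda p:np.concatenate([(pr(c,place(p,[x for x,_ in o]))-np.array([u for _,u in o])).ravel() for c,o in obs])
    r=least_squares(f,p0,loss="soft_l1",x_scale=[10,10,.1]);return r.x,f(r.x).reshape(-1,2).round(1)
E
python3 - <<'E'
from h import *
d=pickle.load(open("d0.pkl","rb"));T,S=d["top"],d["side"]
A=lambda u,v:(285+u/4,175+v/4)
B=lambda u,v:(115+u/4,152+v/4)
C=lambda u,v:(235+u/3,240+v/3)
E=lambda u,v:(175+u/4,130+v/4)
print("cone top",ray(T,A(167,137),126),ray(S,C(155,28),126),"land top",ray(T,A(137,152),56))
print("small top",ray(T,A(279,99),88),ray(S,C(280,166),88))
c=ray(T,A(195,130),50)
p,r=fit([(T,[((31,75,50),A(40,125)),((31,-75,50),A(307,30)),((-31,-75,50),A(350,133)),((-31,75,50),A(105,232))]),(S,[((31,75,50),C(122,65)),((31,-75,50),C(383,230))])],[c[0],c[1],.3])
print("rack",p,r.tolist(),"hole",place(p,[(0,35,50)]))
c=ray(T,B(160,250),80)
g,r=fit([(T,[((133,55,18),B(140,10)),((133,-55,18),B(333,48)),((-15,-55,18),B(265,300)),((-15,55,18),B(73,260)),((0,-10.9,87),B(160,249)),((62,-10.9,87),B(199,126)),((0,10.9,87),B(121,237)),((10,10.9,87),B(122,213))]),
 (S,[((-15,55,18),E(32,168)),((-15,-55,18),E(73,280)),((133,-55,18),E(343,237))])],[c[0],c[1],-.2])
print("gauge",g,r.tolist())
for x in(25,30,35,40,45,50): print(x,[tuple(((q-(115,152))*4).round()) for q in proj(T,place(g,[(x,7.1,87),(x+10,7.1,87)]))],((proj(S,place(g,[(x,7.1,87)]))[0]-(175,130))*4).round())
print("jar",ray(T,(359/1.5,255/1.5),62),"tin",ray(T,(362/1.5,382/1.5),40),"blue",ray(T,(440/1.5,381/1.5),100))
for n in "purpletop": pass
print("purple top",ray(T,A(92,172),110))
E
```

```text
cone top [ 547.39199587 -139.32346657  126.        ] [ 549.31730924 -141.17270693  126.        ] land top [ 547.90046376 -138.47016125   56.        ]
small top [ 571.34408052 -204.76566188   88.        ] [ 573.95790531 -205.28726982   88.        ]
rack [ 5.60822847e+02 -1.72867725e+02  3.50328763e-01] [[1.4, -0.7], [-0.1, -0.7], [0.7, 0.7], [-4.1, 0.4], [-0.6, 0.1], [0.3, -0.3]] hole [[ 548.81061551 -139.99362704   50.        ]]
gauge [ 5.45138818e+02  2.04261709e+02 -2.18958278e-01] [[0.7, -1.8], [0.0, -0.8], [0.3, 1.1], [-0.9, -0.1], [0.8, -0.8], [-0.8, 0.1], [-0.1, -0.2], [1.0, 0.9], [-1.5, -1.5], [-3.9, 0.5], [1.2, -1.0]]
25 [(np.float64(142.0), np.float64(189.0)), (np.float64(147.0), np.float64(170.0))] [106.  85.]
30 [(np.float64(144.0), np.float64(180.0)), (np.float64(150.0), np.float64(161.0))] [116.  84.]
35 [(np.float64(147.0), np.float64(170.0)), (np.float64(152.0), np.float64(151.0))] [126.  82.]
40 [(np.float64(150.0), np.float64(161.0)), (np.float64(155.0), np.float64(141.0))] [135.  81.]
45 [(np.float64(152.0), np.float64(151.0)), (np.float64(158.0), np.float64(132.0))] [145.  80.]
50 [(np.float64(155.0), np.float64(141.0)), (np.float64(160.0), np.float64(122.0))] [155.  78.]
jar [637.78827704  28.72527386  62.        ] tin [462.26972107  23.70603696  40.        ] blue [463.78362715 -77.35147972 100.        ]
purple top [ 532.21901967 -105.83324671  110.        ]
```

```bash
cat >> h.py <<'E'
from scipy.spatial.transform import Rotation as Ro
def plan(pos,yawy,n=10):
    from rig import ctrl
    s=ctrl.sense();w,x,y,z=s["ee_rot"];R=Ro.from_quat([x,y,z,w])
    a=yawy;Y=np.array([np.cos(a),np.sin(a),0]);Z=np.array([0,0,-1.]);X=np.cross(Y,Z);G=Ro.from_matrix(np.c_[X,Y,Z])
    d=np.array(pos)-s["eef_pos"]
    print("t%.1f pos"%s["time_s"],s["eef_pos"].round(1),"F",s["force"].round(1),"grip",s["grip_width"].round(3),s["grip_force"],"turn(units)",(np.degrees((R.inv()*G).as_rotvec())/6).round(2),"shift now-axes",R.inv().apply(d).round(2),"after turn",G.inv().apply(d).round(2),"dist",np.linalg.norm(d).round(1))
E
python3 - <<'E'
from h import *
plan((548,-140,200),.350)
d=pickle.load(open("d0.pkl","rb"));T,S=d["top"],d["side"]
tu=np.array((285+92/4,175+172/4));su=np.array((235+70/3,240+50/3))
r=least_squares(lambda p:np.r_[proj(T,p)[0]-tu,proj(S,p)[0]-su],[532,-106,100]);print("purple top",r.x,r.cost)
E
```

```text
Traceback (most recent call last):
  File "h.py", line 28, in plan
    print("t%.1f pos"%s["time_s"],s["eef_pos"].round(1),"F",s["force"].round(1),"grip",s["grip_width"].round(3),s["grip_force"],"turn(units)",(np.degrees((R.inv()*G).as_rotvec())/6).round(2),"shift now-axes",R.inv().apply(d).round(2),"after turn",G.inv().apply(d).round(2),"dist",np.linalg.norm(d).round(1))
                                                                                       ^^^^^^^^^^^^^^^^^^^^^
AttributeError: 'float' object has no attribute 'round'
```

```bash
sed -i 's/s\["grip_width"\].round(3)/round(s["grip_width"],3)/' h.py
python3 - <<'E'
from h import *
plan((548,-140,200),.350)
d=pickle.load(open("d0.pkl","rb"));T,S=d["top"],d["side"]
tu=np.array((285+92/4,175+172/4));su=np.array((235+70/3,240+50/3))
r=least_squares(lambda p:np.r_[proj(T,p)[0]-tu,proj(S,p)[0]-su],[532,-106,100]);print("purple top",r.x,r.cost)
E
```

```text
t0.1 pos [158.  500.5 230.9] F [-0.2  0.5 -0.1] grip 0.997 0.0 turn(units) [-0.01  0.    8.74] shift now-axes [-564.76 -493.34   31.2 ] after turn [-735.4   146.77   30.86] dist 750.5
purple top [ 529.18651596 -106.74371776   92.17632581] 4.979723661463225
```

```bash
python3 -m inch '0 0 0 0 0 1.1;0 0 0 0 0 1.1;0 0 0 0 0 1.1;0 0 0 0 0 1.1;0 0 0 0 0 1.1;0 0 0 0 0 1.1;0 0 0 0 0 1.1;0 0 0 0 0 1.04;-20 4 0 0 0 0;-34 7 0 0 0 0' 1
python3 -m inch '-36 7 2 0 0 0;-36 7 2 0 0 0;-36 7 2 0 0 0;-36 7 2 0 0 0;-36 7 2 0 0 0;-36 7 2 0 0 0;-36 7 2 0 0 0;-36 7 2 0 0 0;-36 7 2 0 0 0;-36 7 2 0 0 0'
python3 -m inch '-36 7 0 0 0 0;-36 7 0 0 0 0;-36 7 0 0 0 0;-36 7 0 0 0 0;-36 7 0 0 0 0;-36 7 0 0 0 0;-36 7 0 0 0 0;-36 7 0 0 0 0;-24 5 0 0 0 0;0 0 0 0 0 0'
python3 - <<'E'
from h import *
from rig import ctrl
plan((548,-140,200),.350)
c=ctrl.capture("wrist");pickle.dump(c,open("w1.pkl","wb"))
cv2.imwrite("pics/w1.png",cv2.resize(c["image"][:,:,::-1],None,fx=1.5,fy=1.5,interpolation=cv2.INTER_CUBIC))
print(fish(c,[(548,-140,126)])*1.5,c["tvec"])
E
```

```text
time_s: 0.98
eef_pos: [186.2, 454.2, 230.7]
ee_rot: [-0.0, 0.572, 0.82, -0.0]
force: [1.0, 1.2, -0.6]
grip_width: 0.996
grip_force: 0.0
time_s: 1.82
eef_pos: [376.5, 137.7, 211.2]
ee_rot: [0.0, 0.573, 0.819, 0.0]
force: [0.2, 1.1, 0.4]
grip_width: 1.003
grip_force: 0.0
time_s: 2.65
eef_pos: [541.5, -136.5, 210.3]
ee_rot: [-0.0, 0.575, 0.818, -0.0]
force: [-0.1, 0.1, 0.2]
grip_width: 1.0
grip_force: 0.0
t2.6 pos [ 541.5 -136.5  210.3] F [-0.1  0.1  0.2] grip 1.0 0.0 turn(units) [-0.01  0.   -0.04] shift now-axes [-5.49  4.98 10.28] after turn [-5.52  4.95 10.28] dist 12.7
[[392.12938292 302.06309377]] [-463.00694353 -331.52293055  268.02493517]
```

View pics/w1.png

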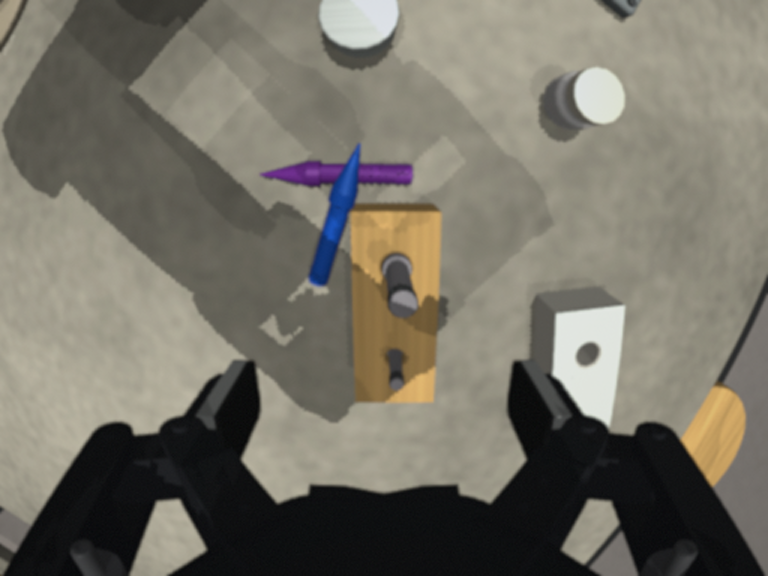

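The wrist picture shows the steel cone's top at (404,302), land ring at (397,264) and the small cone at (396,375). Blue and purple have toppled by themselves and now lie on the bench left of the rack. I'll refine the cone's position.

```bash
python3 - <<'E'
from h import *
c=pickle.load(open("w1.pkl","rb"));k=lambda u,v:np.array((u/1.5,v/1.5))
t=ray(c,k(404,302),126,True);l=ray(c,k(397,264),56,True);s=ray(c,k(397,382),88,True)
print(t,l,s)
R=[ray(c,k(*q),50,True) for q in((350,209),(441,210),(433,402),(355,402))];print(np.array(R),np.mean(R,0))
f=lambda p:fish(c,place(p,[(-31,75,50),(31,75,50),(31,-75,50),(-31,-75,50)])).ravel()-np.array([350,209,441,210,433,402,355,402])/1.5
r=least_squares(f,[555,-170,.35],x_scale=[10,10,.1]);print(r.x,r.cost,place(r.x,[(0,35,50)]))
plan((t[0],t[1],140),r.x[2])
E
```

```text
[ 554.02671015 -137.79065697  126.        ] [ 551.27596748 -135.39241531   56.        ] [ 576.36678528 -205.22298947   88.        ]
[[ 508.27862242 -111.15153519   50.        ]
 [ 567.12987732  -90.42798248   50.        ]
 [ 618.65427679 -232.97261636   50.        ]
 [ 560.07763968 -253.80976309   50.        ]] [ 563.53510405 -172.09047428   50.        ]
[ 5.63425133e+02 -1.71857511e+02  3.46430352e-01] 1.0081518590233982 [[ 551.54114921 -138.93683504   50.        ]]
t2.7 pos [ 540.5 -134.4  210.4] F [-0.9  0.5 -0.5] grip 1.002 0.0 turn(units) [-0.01 -0.01  0.01] shift now-axes [-7.86 11.57 70.33] after turn [-7.79 11.52 70.35] dist 71.7
```

```bash
python3 -m inch '-3 4 0 0 0 0;-3 4 0 0 0 0;0 2 0 0 0 0;0 0 20 0 0 0;0 0 20 0 0 0;0 0 20 0 0 0;0 0 20 0 0 0;0 0 20 0 0 0;0 0 0 0 0 0;0 0 0 0 0 0' 1
python3 - <<'E'
from h import *
from rig import ctrl
plan((551,-139,70),.348)
c=ctrl.capture("wrist");pickle.dump(c,open("w2.pkl","wb"))
cv2.imwrite("pics/w2.png",cv2.resize(c["image"][:,:,::-1],None,fx=1.5,fy=1.5,interpolation=cv2.INTER_CUBIC))
print(fish(c,[(551,-139,126)])*1.5)
E
```

```text
time_s: 3.53
eef_pos: [551.6, -134.3, 111.4]
ee_rot: [-0.001, 0.573, 0.82, -0.0]
force: [0.1, 0.5, 0.8]
grip_width: 0.997
grip_force: 0.0
t3.5 pos [ 551.6 -134.3  111.4] F [0.1 0.5 0.8] grip 0.997 0.0 turn(units) [-0.01 -0.01  0.02] shift now-axes [-4.27 -2.14 41.35] after turn [-4.24 -2.16 41.35] dist 41.6
[[376.157818   396.03064086]]
```

View pics/w2.png

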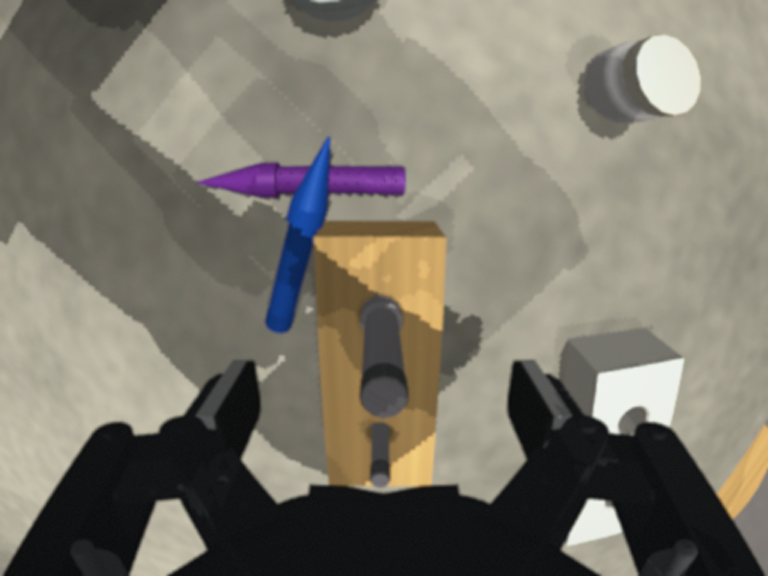

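The cone's top is at (384,396), midway between the fingers (235..., 258 | 512, mid 385), so the tool's y is centred. About -4 mm in tool x is still needed, then the descent.

```bash
python3 -m inch '-2 0 0 0 0 0;-2 0 0 0 0 0;0 0 10 0 0 0;0 0 10 0 0 0;0 0 10 0 0 0;0 0 8 0 0 0;0 0 3 0 0 0;0 0 0 0 0 0;0 0 0 0 0 0;0 0 0 0 0 0' 1
python3 -m inch '0 0 0 0 0 0;0 0 0 0 0 0;0 0 0 0 0 0;0 0 0 0 0 0;0 0 0 0 0 0;0 0 0 0 0 0;0 0 0 0 0 0;0 0 0 0 0 0;0 0 0 0 0 0;0 0 0 0 0 0' 0 20
python3 - <<'E'
from h import *
plan((551,-139,70),.348)
E
```

```text
time_s: 4.42
eef_pos: [553.3, -138.8, 70.7]
ee_rot: [0.0, 0.573, 0.819, 0.0]
force: [0.3, -0.2, -0.0]
grip_width: 1.0
grip_force: 0.0
time_s: 5.25
eef_pos: [552.6, -138.8, 70.2]
ee_rot: [-0.001, 0.573, 0.819, -0.0]
force: [-5.1, -1.8, 2.4]
grip_width: 0.184
grip_force: 19.7
t5.2 pos [ 552.6 -138.8   70.2] F [-5.1 -1.8  2.4] grip 0.184 19.711941182613373 turn(units) [-0.01 -0.    0.02] shift now-axes [ 0.36 -1.56  0.21] after turn [ 0.36 -1.56  0.2 ] dist 1.6
```

```bash
python3 -m inch '0 -0.5 0 0 0 0;0 -0.3 0 0 0 0;0 0 0 0 0 0;0 0 0 0 0 0;0 0 0 0 0 0;0 0 0 0 0 0;0 0 0 0 0 0;0 0 0 0 0 0;0 0 0 0 0 0;0 0 0 0 0 0' 0 60
python3 - <<'E'
from h import *
from rig import ctrl
plan((551,-139,70),.348);print(ctrl.sense()["wrist_torque"])
E
```

```text
time_s: 6.08
eef_pos: [552.4, -138.9, 70.3]
ee_rot: [0.0, 0.573, 0.819, 0.0]
force: [-1.5, 1.0, 0.1]
grip_width: 0.168
grip_force: 58.3
t6.1 pos [ 552.4 -138.9   70.3] F [-1.5  1.   0.1] grip 0.168 58.301315903663635 turn(units) [0.   0.   0.02] shift now-axes [ 0.43 -1.33  0.35] after turn [ 0.43 -1.33  0.35] dist 1.4
[ 0.03928176  0.1628452  -0.00132962]
```

```bash
python3 -m inch '0 0 -5 0 0 0;0 0 -5 0 0 0;0 0 -8 0 0 0;0 0 -8 0 0 0;0 0 -10 0 0 0;0 0 -15 0 0 0;0 0 -20 0 0 0;0 0 -20 0 0 0;0 0 -9 0 0 0;0 0 0 0 0 0'
python3 - <<'E'
from h import *
from rig import ctrl
g=(545.1,204.3,-.219)
q=place(g,[(-45,0,170)])[0]
plan(q,-.219)
c=ctrl.capture("wrist");pickle.dump(c,open("w3.pkl","wb"))
E
```

```text
time_s: 6.92
eef_pos: [553.2, -139.4, 172.9]
ee_rot: [0.002, 0.573, 0.819, 0.0]
force: [0.4, -0.0, -2.4]
grip_width: 0.168
grip_force: 58.4
t6.9 pos [ 553.2 -139.4  172.9] F [ 0.4 -0.  -2.4] grip 0.168 58.407050371170044 turn(units) [0.04 0.02 5.43] shift now-axes [349.89  72.25   1.97] after turn [ 333.71 -127.57    2.9 ] dist 357.3
```

```bash
python3 -m inch '0 0 0 0 0 0.9;0 0 0 0 0 0.9;0 0 0 0 0 0.9;0 0 0 0 0 0.9;0 0 0 0 0 0.9;0 0 0 0 0 0.93;15 -6 0 0 0 0;24 -9 0 0 0 0;28 -11 0 0 0 0;28 -11 0 0 0 0'
python3 -m inch '28 -11 0 0 0 0;28 -11 0 0 0 0;28 -11 0 0 0 0;28 -11 0 0 0 0;28 -11 0 0 0 0;28 -11 0 0 0 0;28 -11 0 0 0 0;24 -9 0 0 0 0;13 -4 0 0 0 0;0 0 0 0 0 0'
python3 - <<'E'
from h import *
from rig import ctrl
g=(545.1,204.3,-.219)
plan(place(g,[(-45,0,170)])[0],-.219)
c=ctrl.capture("wrist");t=ctrl.capture("top");s=ctrl.capture("side");pickle.dump((c,t,s),open("w4.pkl","wb"))
print(fish(c,place(g,[(-15,55,18),(0,-10.9,87),(62,-10.9,87),(0,10.9,87),(40,7.1,87)]))*1.5)
a=cv2.resize(c["image"][:,:,::-1],(800,600),interpolation=cv2.INTER_CUBIC);cv2.imwrite("pics/w4.png",a)
E
```

```text
time_s: 7.8
eef_pos: [535.8, -36.5, 169.1]
ee_rot: [-0.001, 0.78, 0.626, -0.001]
force: [0.7, 0.7, -1.5]
grip_width: 0.169
grip_force: 58.5
time_s: 8.63
eef_pos: [498.0, 211.6, 169.2]
ee_rot: [-0.001, 0.778, 0.628, -0.001]
force: [0.6, 0.1, -1.2]
grip_width: 0.172
grip_force: 58.5
t8.6 pos [498.  211.6 169.2] F [ 0.6  0.1 -1.2] grip 0.172 58.48347544670105 turn(units) [-0.02  0.    0.05] shift now-axes [ 3.12  2.61 -0.76] after turn [ 3.14  2.6  -0.76] dist 4.1
[[432.83641617 177.15172101]
 [469.77391614 307.91610895]
 [573.69351826 307.39913925]
 [472.35424144 269.23070513]
 [542.16256708 276.80500406]]
```

View pics/w4.png

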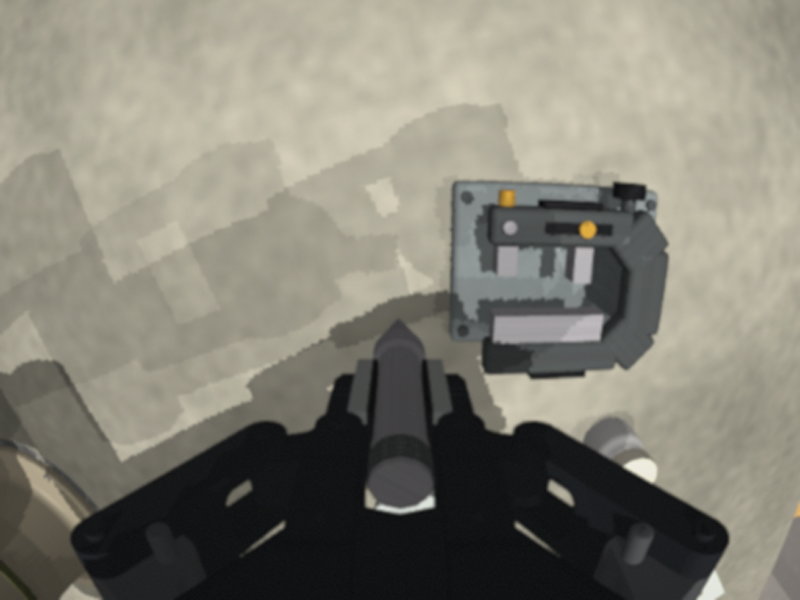

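The wrist picture shows the cone held centred at u=400. On the gauge, the anvil face runs (493,316)-(603,313), the go face (498,277)-(518,276) and the no-go face (572,283)-(592,283). The base corners are (453,183), (658,190) and (450,340).

```bash
python3 - <<'E'
from h import *
c,t,s=pickle.load(open("w4.pkl","rb"));k=800/512
o=[((-15,55,18),(453,183)),((-15,-55,18),(450,340)),((0,-10.9,87),(493,316)),((62,-10.9,87),(603,313)),((0,10.9,87),(498,277)),((10,10.9,87),(518,276)),]
o=[(x,np.array(u)/k) for x,u in o]
p,r=fit([(c,o)],[545,204,-.2],fish);print(p,r.tolist())
a=ray(c,np.array((572,283))/k,87,True)-np.r_[p[:2],0];C,S=np.cos(p[2]),np.sin(p[2]);print("nogo in gauge",a[0]*C+a[1]*S,-a[0]*S+a[1]*C)
# cone tip/top as seen by wrist
T=np.array([498,211.6]);print("tip pred",fish(c,[(*T,107),(*T,225)])*k)
plan(place(p,[(-25,0,170)])[0],p[2]);plan(place(p,[(-25,0,99)])[0],p[2])
E
```

```text
[ 5.48192808e+02  2.06113983e+02 -2.00609248e-01] [[0.3, -1.1], [0.6, 2.3], [1.2, 0.2], [-0.0, 0.7], [-0.7, -0.7], [-1.3, -0.2]]
nogo in gauge 41.35610199862885 6.867506511340787
tip pred [[398.28946163 319.49861476]
 [396.62018877 485.56632461]]
t8.8 pos [499.1 208.4 169.6] F [-0.4 -0.2 -1.4] grip 0.174 58.48355770111084 turn(units) [-0.01  0.01 -0.16] shift now-axes [ 7.91 23.43 -0.39] after turn [ 7.51 23.56 -0.36] dist 24.7
t8.8 pos [499.1 208.4 169.6] F [-0.4 -0.2 -1.4] grip 0.174 58.48355770111084 turn(units) [-0.01  0.01 -0.16] shift now-axes [ 7.96 23.51 70.61] after turn [ 7.51 23.56 70.64] dist 74.8
```

```bash
python3 -m inch '4 8 0 0 0 -0.08;3.5 10 0 0 0 0;0 4 10 0 0 0;0 0 15 0 0 0;0 0 15 0 0 0;0 0 15 0 0 0;0 0 10 0 0 0;0 0 5.5 0 0 0;0 0 0 0 0 0;0 0 0 0 0 0'
python3 - <<'E'
from h import *
from rig import ctrl
g=(547.5,205.5,-.208)
c=ctrl.capture("wrist");t=ctrl.capture("top");s=ctrl.capture("side");pickle.dump((c,t,s),open("w5.pkl","wb"))
plan(place(g,[(-25,0,99)])[0],-.208)
a=cv2.resize(c["image"][120:345,230:430,::-1],(400,450),interpolation=cv2.INTER_CUBIC)
b=cv2.resize(s["image"][130:205,160:260,::-1],(400,300),interpolation=cv2.INTER_CUBIC)
e=np.zeros((450,800,3),np.uint8);e[:,:400]=a;e[:300,400:]=b;cv2.imwrite("pics/w5.png",e)
E
```

```text
time_s: 9.62
eef_pos: [522.8, 211.2, 100.0]
ee_rot: [0.0, 0.778, 0.629, 0.0]
force: [0.9, -0.7, -1.3]
grip_width: 0.17
grip_force: 58.6
t9.8 pos [523.1 211.4 100.6] F [-0.6  0.  -1.6] grip 0.172 58.57722759246826 turn(units) [ 0.01 -0.01 -0.02] shift now-axes [-0.78  0.12  1.59] after turn [-0.78  0.12  1.59] dist 1.8
```

View pics/w5.png

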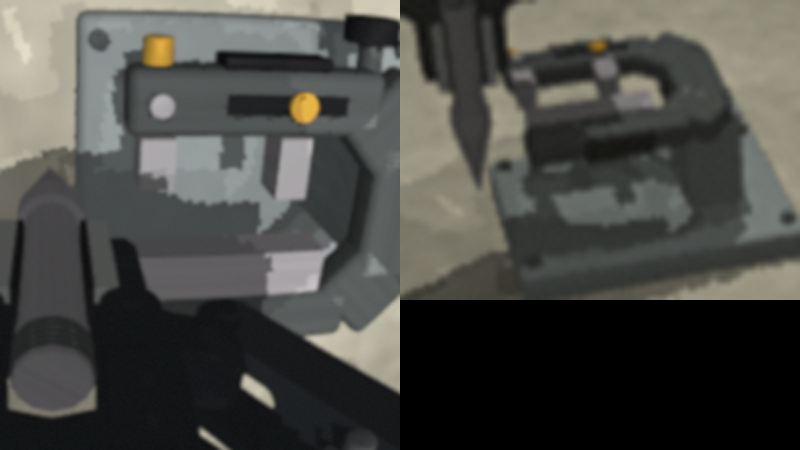

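```bash
python3 - <<'E'
from h import *
c,t,s=pickle.load(open("w5.pkl","rb"));g=(547.5,205.5,-.208)
R=cv2.Rodrigues(c["rvec"])[0];print("cam",-R.T@c["tvec"],"axis",R[2])
cr=lambda P:((fish(c,P)-(230,120))*2).round(0)
for n,q in dict(anv87=[(0,-10.9,87),(62,-10.9,87)],anv73=[(0,-10.9,73),(62,-10.9,73)],go87=[(0,10.9,87),(10,10.9,87)],go73=[(0,10.9,73),(10,10.9,73)],ng87=[(41,7.1,87),(51,7.1,87)],ng73=[(41,7.1,73),(51,7.1,73)],base=[(-15,55,18)]).items(): print(n,cr(place(g,q)).tolist())
T=(523,211.3);print("tip,top",cr([(*T,38),(*T,156)]).tolist())
E
```

```text
cam [538.80706335 283.7538035  243.15283298] axis [-0.06080564 -0.28701065 -0.95599559]
anv87 [[134.0, 260.0], [322.0, 252.0]]
anv73 [[128.0, 239.0], [306.0, 233.0]]
go87 [[138.0, 193.0], [172.0, 193.0]]
go73 [[131.0, 176.0], [163.0, 176.0]]
ng87 [[271.0, 202.0], [300.0, 201.0]]
ng73 [[256.0, 185.0], [284.0, 185.0]]
base [[76.0, 15.0]]
tip,top [[50.0, 169.0], [49.0, 382.0]]
```

```bash
python3 -m inch '-0.8 0 1.2 0 0 0;0 4 0 0 0 0;0 5 0 0 0 0;0 4 0 0 0 0;0 3 0 0 0 0;0 2 0 0 0 0;0 1 0 0 0 0;0 1 0 0 0 0;0 0 0 0 0 0;0 0 0 0 0 0'
python3 -m inch '0 1 0 0 0 0;0 1 0 0 0 0;0 1 0 0 0 0;0 1 0 0 0 0;0 1 0 0 0 0;0 1 0 0 0 0;0 1 0 0 0 0;0 0 0 0 0 0;0 0 0 0 0 0;0 0 0 0 0 0'
cat > f.py <<'E'
from h import *
from rig import ctrl
s=ctrl.sense();w,x,y,z=s["ee_rot"];R=Ro.from_quat([x,y,z,w]);g=(547.5,205.5,-.208)
d=s["eef_pos"][:2]-np.array(g[:2]);C,S=np.cos(g[2]),np.sin(g[2])
print("t",s["time_s"],"tool F",R.inv().apply(s["force"]).round(1),"tool M",R.inv().apply(s["wrist_torque"]).round(2),"gauge xy",(d[0]*C+d[1]*S).round(2),(-d[0]*S+d[1]*C).round(2),"z",s["eef_pos"][2].round(1),"w",round(s["grip_width"],3))
E
python3 f.py
```

```text
time_s: 10.6
eef_pos: [542.0, 206.5, 98.6]
ee_rot: [-0.0, 0.777, 0.629, -0.0]
force: [0.2, 0.3, -1.4]
grip_width: 0.17
grip_force: 58.6
time_s: 11.43
eef_pos: [549.1, 205.4, 98.6]
ee_rot: [-0.0, 0.777, 0.629, 0.0]
force: [-1.1, 5.3, -2.9]
grip_width: 0.171
grip_force: 58.6
t 11.4333 tool F [ 5.  -2.2  2.9] tool M [0.25 0.95 0.02] gauge xy 1.56 0.19 z 98.6 w 0.171
```

```bash
python3 -m inch '0.5 0 0 0 0 0;0.3 0 0 0 0 0;0 0 0 0 0 0;0 0 0 0 0 0;0 0 0 0 0 0;0 0 0 0 0 0;0 0 0 0 0 0;0 0 0 0 0 0;0 0 0 0 0 0;0 0 0 0 0 0' >/dev/null; python3 f.py
python3 -m inch '0 0 0 0 0 0;0 1 0 0 0 0;0 1 0 0 0 0;0 1 0 0 0 0;0 1 0 0 0 0;0 1 0 0 0 0;0 1 0 0 0 0;0 0 0 0 0 0;0 0 0 0 0 0;0 0 0 0 0 0'>/dev/null;python3 f.py
```

```text
t 12.2667 tool F [ 1.  -0.1  2.4] tool M [-0.05  0.15 -0.02] gauge xy 1.57 0.54 z 98.6 w 0.17
t 13.1 tool F [1.7 0.8 1.5] tool M [-0.05  0.09  0.02] gauge xy 7.52 0.59 z 98.6 w 0.172
```

```bash
python3 -m inch '0 1.5 0 0 0 0;0 1.5 0 0 0 0;0 1.5 0 0 0 0;0 1.5 0 0 0 0;0 1.5 0 0 0 0;0 1.5 0 0 0 0;0 1 0 0 0 0;0 0 0 0 0 0;0 0 0 0 0 0;0 0 0 0 0 0' >/dev/null; python3 f.py
python3 -m inch '0 1 0 0 0 0;0 1 0 0 0 0;0 1 0 0 0 0;0 1 0 0 0 0;0 1 0 0 0 0;0 1 0 0 0 0;0 1 0 0 0 0;0 0 0 0 0 0;0 0 0 0 0 0;0 0 0 0 0 0'>/dev/null;python3 f.py
```

```text
t 13.9333 tool F [ 0.7 -0.1  2.1] tool M [-0.06  0.13 -0.01] gauge xy 17.5 0.58 z 98.6 w 0.17
t 14.7667 tool F [ 1.5 -0.   1.6] tool M [-0.06  0.19  0.09] gauge xy 24.55 0.56 z 98.6 w 0.168
```

```bash
python3 -m inch '0 0.7 0 0 0 0;0 0.7 0 0 0 0;0 0.7 0 0 0 0;0 0.7 0 0 0 0;0 0.7 0 0 0 0;0 0.5 0 0 0 0;0 0 0 0 0 0;0 0 0 0 0 0;0 0 0 0 0 0;0 0 0 0 0 0' >/dev/null; python3 f.py
python3 -m inch '0 0.5 0 0 0 0;0 0.5 0 0 0 0;0 0.5 0 0 0 0;0 0.5 0 0 0 0;0 0.5 0 0 0 0;0 0 0 0 0 0;0 0 0 0 0 0;0 0 0 0 0 0;0 0 0 0 0 0;0 0 0 0 0 0'>/dev/null;python3 f.py
```

```text
t 15.6 tool F [1.  0.8 2.5] tool M [-0.06  0.2  -0.02] gauge xy 28.54 0.53 z 98.6 w 0.169
t 16.4333 tool F [0.9 0.7 1.8] tool M [-0.12  0.26  0.03] gauge xy 31.03 0.57 z 98.6 w 0.172
```

```bash
python3 -m inch '0 0.4 0 0 0 0;0 0.4 0 0 0 0;0 0.4 0 0 0 0;0 0.4 0 0 0 0;0 0 0 0 0 0;0 0 0 0 0 0;0 0 0 0 0 0;0 0 0 0 0 0;0 0 0 0 0 0;0 0 0 0 0 0' >/dev/null; python3 f.py
```

```text
t 17.2667 tool F [1.7 0.6 1.8] tool M [ 0.02  0.26 -0.05] gauge xy 32.61 0.51 z 98.6 w 0.169
```

```bash
python3 -m inch '0 0.3 0 0 0 0;0 0.3 0 0 0 0;0 0.3 0 0 0 0;0 0.1 0 0 0 0;0 0 0 0 0 0;0 0 0 0 0 0;0 0 0 0 0 0;0 0 0 0 0 0;0 0 0 0 0 0;0 0 0 0 0 0' >/dev/null; python3 f.py
```

```text
t 18.1 tool F [ 1.  -0.   2.3] tool M [ 0.04  0.22 -0.  ] gauge xy 33.58 0.52 z 98.6 w 0.169
```

```bash
python3 -m inch '0 0.3 0 0 0 0;0 0.3 0 0 0 0;0 0.3 0 0 0 0;0 0.1 0 0 0 0;0 0 0 0 0 0;0 0 0 0 0 0;0 0 0 0 0 0;0 0 0 0 0 0;0 0 0 0 0 0;0 0 0 0 0 0' >/dev/null; python3 f.py
```

```text
t 18.9333 tool F [ 2.4 -0.2  1.9] tool M [-0.03  0.26  0.02] gauge xy 34.58 0.52 z 98.6 w 0.171
```

```bash
python3 -m inch '0 0.2 0 0 0 0;0 0.2 0 0 0 0;0 0.2 0 0 0 0;0 0.2 0 0 0 0;0 0 0 0 0 0;0 0 0 0 0 0;0 0 0 0 0 0;0 0 0 0 0 0;0 0 0 0 0 0;0 0 0 0 0 0' >/dev/null; python3 f.py
```

```text
t 19.7667 tool F [ 1.6 -0.6  2.3] tool M [0.05 0.31 0.03] gauge xy 35.35 0.5 z 98.6 w 0.174
```

```bash
python3 -m inch '0 0.2 0 0 0 0;0 0.2 0 0 0 0;0 0.2 0 0 0 0;0 0.2 0 0 0 0;0 0 0 0 0 0;0 0 0 0 0 0;0 0 0 0 0 0;0 0 0 0 0 0;0 0 0 0 0 0;0 0 0 0 0 0' >/dev/null; python3 f.py
```

```text
t 20.6 tool F [ 0.9 -3.3  1.3] tool M [0.68 0.27 0.  ] gauge xy 36.05 0.5 z 98.5 w 0.171
```

```bash
python3 -m inch '0 0.2 0 0 0 0;0 0.2 0 0 0 0;0 0.2 0 0 0 0;0 0 0 0 0 0;0 0 0 0 0 0;0 0 0 0 0 0;0 0 0 0 0 0;0 0 0 0 0 0;0 0 0 0 0 0;0 0 0 0 0 0' >/dev/null; python3 f.py
```

```text
t 21.4333 tool F [ 1.4 -5.5  0.8] tool M [0.99 0.19 0.03] gauge xy 36.42 0.49 z 98.5 w 0.173
```

```bash
python3 -m inch '0 0 0 0 0 0;0 0 0 0 0 0;0 0 0 0 0 0;0 0 0 0 0 0;0 0 0 0 0 0;0 0 0 0 0 0;0 0 0 0 0 0;0 0 0 0 0 0;0 0 0 0 0 0;0 0 0 0 0 0' >/dev/null; python3 f.py
python3 -m inch '0 0 0 0 0 0;0 0 0 0 0 0;0 0 0 0 0 0;0 0 0 0 0 0;0 0 0 0 0 0;0 0 0 0 0 0;0 0 0 0 0 0;0 0 0 0 0 0;0 0 0 0 0 0;0 0 0 0 0 0' >/dev/null; python3 f.py
python3 - <<'E'
from h import *
from rig import ctrl
c=ctrl.capture("wrist")["image"][100:325,130:430,::-1];s=ctrl.capture("side")["image"][120:210,165:285,::-1]
e=np.zeros((450,800,3),np.uint8);e[:,:400]=cv2.resize(c,(600,450),interpolation=cv2.INTER_CUBIC)[:,150:550];e[:300,400:]=cv2.resize(s,(400,300),interpolation=cv2.INTER_CUBIC);cv2.imwrite("pics/w6.png",e)
E
```

```text
t 22.2667 tool F [ 1.5 -5.2  1.7] tool M [ 0.99  0.15 -0.05] gauge xy 36.39 0.49 z 98.5 w 0.172
t 23.1 tool F [ 1.1 -4.5  0.3] tool M [1.   0.19 0.06] gauge xy 36.4 0.51 z 98.5 w 0.17
```

View pics/w6.png

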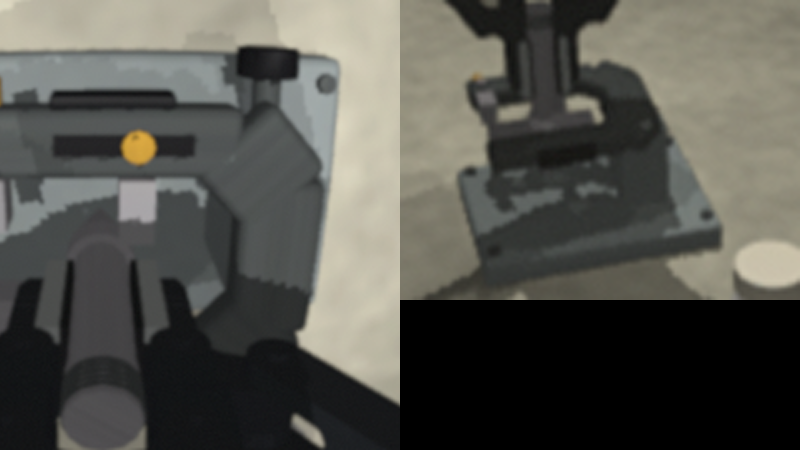

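The picture shows the land against the no-go button's front corner at about (120,240), with the cone upright in the gap. It was held there at about 5 N for more than 1.6 s. Now I back out.

```bash
python3 -m inch '0 -0.5 0 0 0 0;0 -1 0 0 0 0;0 -2 0 0 0 0;0 -2.5 0 0 0 0;0 -2.5 0 0 0 0;0 -2.5 0 0 0 0;0 -2.5 0 0 0 0;0 -2.5 0 0 0 0;0 -2 0 0 0 0;0 0 0 0 0 0' >/dev/null; python3 f.py
python3 -m inch '0 -1.5 0 0 0 0;0 -1.5 0 0 0 0;0 -1.5 0 0 0 0;0 -1.5 0 0 0 0;0 -1.5 0 0 0 0;0 -1.5 0 0 0 0;0 -1.5 0 0 0 0;0 -1.5 0 0 0 0;0 0 0 0 0 0;0 0 0 0 0 0' >/dev/null; python3 f.py
```

```text
t 24.0333 tool F [ 1.  -0.3  1.3] tool M [0.04 0.19 0.03] gauge xy 18.31 0.58 z 98.6 w 0.17
t 24.8667 tool F [1.1 0.6 1.9] tool M [0.01 0.12 0.03] gauge xy 6.62 0.59 z 98.6 w 0.165
```

```bash
python3 -m inch '0 -1.5 0 0 0 0;0 -2 0 0 0 0;0 -3 0 0 0 0;0 -4 0 0 0 0;0 -4 0 0 0 0;0 -4 0 0 0 0;0 -5 0 0 0 0;0 -6 0 0 0 0;0 -5 0 0 0 0;0 0 0 0 0 0' >/dev/null; python3 f.py
python3 -m inch '0 0 -8 0 0 0;0 0 -12 0 0 0;0 0 -15 0 0 0;0 0 -15 0 0 0;0 0 -12 0 0 0;0 0 -8 0 0 0;0 0 -4 0 0 0;0 0 0 0 0 0;0 0 0 0 0 0;0 0 0 0 0 0' >/dev/null
python3 -c "
from h import *
plan((552.4,-138.9,173),.346)"
```

```text
t 25.7 tool F [ 0.3 -0.5  1. ] tool M [-0.   -0.04 -0.02] gauge xy -28.8 0.77 z 98.6 w 0.172
t26.5 pos [520.2 211.8 171.8] F [ 0.2 -0.4 -1.9] grip 0.169 58.63564074039459 turn(units) [-0.01  0.   -5.31] shift now-axes [-336.25  104.78   -1.12] after turn [-340.86  -88.66   -1.15] dist 352.2
```

```bash
python3 -m inch '-12 4 0 0 0 0;-20 6 0 0 0 0;-28 9 0 0 0 0;-32 10 0 0 0 0;-32 10 0 0 0 0;-32 10 0 0 0 0;-32 10 0 0 0 0;-32 10 0 0 0 0;-32 10 0 0 0 0;-32 10 0 0 0 0' >/dev/null
python3 -m inch '-28 8.5 0 0 0 0;-18 5.5 0 0 0 0;-6 2 0 0 0 -0.7;0 0 0 0 0 -0.8;0 0 0 0 0 -0.9;0 0 0 0 0 -0.9;0 0 0 0 0 -0.9;0 0 0 0 0 -0.7;0 0 0 0 0 -0.41;0 0 0 0 0 0' >/dev/null
python3 -m inch '0 0 0 0 0 0;0 0 0 0 0 0;0 0 0 0 0 0;0 0 0 0 0 0;0 0 0 0 0 0;0 0 0 0 0 0;0 0 0 0 0 0;0 0 0 0 0 0;0 0 0 0 0 0;0 0 0 0 0 0' >/dev/null
python3 -c "
from h import *
plan((552.4,-138.9,125),.346)"
```

```text
t29.0 pos [ 553.  -138.6  172.6] F [-0.1 -0.5 -1.8] grip 0.169 58.681747913360596 turn(units) [-0. -0. -0.] shift now-axes [-0.07 -0.64 47.59] after turn [-0.07 -0.64 47.59] dist 47.6
```

```bash
python3 -m inch '0 -0.6 8 0 0 0;0 0 14 0 0 0;0 0 16 0 0 0;0 0 14 0 0 0;0 0 12 0 0 0;0 0 10 0 0 0;0 0 7 0 0 0;0 0 4 0 0 0;0 0 0 0 0 0;0 0 0 0 0 0' >/dev/null; python3 f.py
python3 -c "
from h import *
plan((552.4,-138.9,70.3),.346)"
```

```text
t 29.8667 tool F [0.5 0.6 1.6] tool M [-0.   -0.02 -0.01] gauge xy 76.14 -335.96 z 87.9 w 0.17
t29.9 pos [ 552.6 -138.9   87.9] F [ 0.4  0.6 -1.6] grip 0.17 58.68655622005463 turn(units) [ 0.  0. -0.] shift now-axes [ 0.12 -0.2  17.6 ] after turn [ 0.12 -0.2  17.6 ] dist 17.6
```

```bash
python3 -m inch '0 -0.2 2 0 0 0;0 0 2 0 0 0;0 0 2 0 0 0;0 0 2 0 0 0;0 0 2 0 0 0;0 0 2 0 0 0;0 0 0.8 0 0 0;0 0 0 0 0 0;0 0 0 0 0 0;0 0 0 0 0 0' >/dev/null; python3 f.py
python3 -m inch '0 0 0.5 0 0 0;0 0 0.5 0 0 0;0 0 0.5 0 0 0;0 0 0.5 0 0 0;0 0 0 0 0 0;0 0 0 0 0 0;0 0 0 0 0 0;0 0 0 0 0 0;0 0 0 0 0 0;0 0 0 0 0 0' >/dev/null; python3 f.py
```

```text
t 30.7 tool F [0.1 0.  1. ] tool M [-0.02  0.03 -0.06] gauge xy 75.82 -336.07 z 74.9 w 0.174
t 31.5333 tool F [-0.4 -0.2  1.9] tool M [ 0.04  0.01 -0.02] gauge xy 75.74 -336.01 z 72.8 w 0.168
```

```bash
python3 -m inch '0 0 0.4 0 0 0;0 0 0.4 0 0 0;0 0 0.4 0 0 0;0 0 0.4 0 0 0;0 0 0.2 0 0 0;0 0 0 0 0 0;0 0 0 0 0 0;0 0 0 0 0 0;0 0 0 0 0 0;0 0 0 0 0 0' >/dev/null; python3 f.py
python3 -m inch '0 0 0.3 0 0 0;0 0 0.2 0 0 0;0 0 0.2 0 0 0;0 0 0 0 0 0;0 0 0 0 0 0;0 0 0 0 0 0;0 0 0 0 0 0;0 0 0 0 0 0;0 0 0 0 0 0;0 0 0 0 0 0' >/dev/null; python3 f.py
```

```text
t 32.3667 tool F [-0.1  0.1  1.5] tool M [-0.01  0.06 -0.04] gauge xy 75.75 -336.0 z 71.0 w 0.168
t 33.2 tool F [ 0.2  0.  -0.7] tool M [0.02 0.01 0.03] gauge xy 75.79 -336.02 z 70.3 w 0.169
```

```bash
python3 -m inch '0 0 0 0 0 0;0 0 0 0 0 0;0 0 0 0 0 0;0 0 0 0 0 0;0 0 0 0 0 0;0 0 0 0 0 0;0 0 0 0 0 0;0 0 0 0 0 0;0 0 0 0 0 0;0 0 0 0 0 0' 0.8 20
python3 -m inch '0 0 -3 0 0 0;0 0 -6 0 0 0;0 0 -10 0 0 0;0 0 -15 0 0 0;0 0 -18 0 0 0;0 0 -18 0 0 0;0 0 -18 0 0 0;0 0 -18 0 0 0;0 0 -10 0 0 0;0 0 0 0 0 0'
python3 - <<'E'
from h import *
from rig import ctrl
c=ctrl.capture("wrist")["image"][100:320,120:400,::-1];s=ctrl.capture("side")["image"][225:384,215:375,::-1]
cv2.imwrite("pics/w7.png",np.hstack([cv2.resize(c,(420,330)),cv2.resize(s,(332,330),interpolation=cv2.INTER_CUBIC)]))
E
```

```text
time_s: 34.03
eef_pos: [552.2, -138.9, 70.3]
ee_rot: [0.0, 0.575, 0.818, 0.0]
force: [-0.3, 0.3, 0.1]
grip_width: 0.802
grip_force: 0.0
time_s: 34.87
eef_pos: [553.1, -139.3, 189.1]
ee_rot: [0.002, 0.575, 0.818, 0.0]
force: [-0.2, -1.6, 0.4]
grip_width: 0.803
grip_force: 0.0
```

View pics/w7.png

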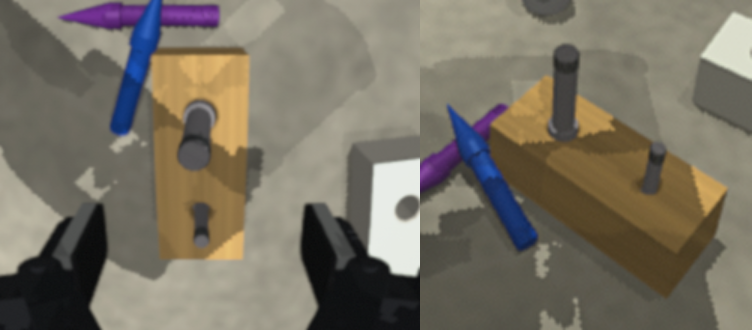

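The large cone stands in its hole at (565,130), seated as before with its top at (566,55). The small cone is untouched and the gripper is clear.

```bash
python3 -c "
from rig import ctrl
print(ctrl.finish_job())"
```

```text
the job is handed in; nothing more can be done
None
```

The large cone went through the go gap and stopped at the no-go; I held it there at about 5 N for over 1.6 s, stood it fully down in its own rack hole, let go of it, and handed the job in at about 35 s; the blue and purple look-alikes toppled as the arm first approached, with no contact that I could see.

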